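# Slide the catch board home under the cooling rack

## Task

Using only the fingertips or the outside of the fingers, push the flat wooden catch board across the counter and in under the low cooling rack, through its open flared mouth, until it is fully home, square against the stop along the rack's rear, and then leave it there. Only slide it: do not pick it up or tip it, and leave the cakes, the wooden mould and the steel tin where they are.

Things in the scene. Friction and masses are not known exactly. Their poses are not given: they have to be found in the camera images.
- board: Flat loose wooden board, about 0.2 kg: plate 130 (its x) x 150 (its y) x 10 mm on two runners 8 mm high (90 mm along x, 18 wide, centred at y = +-45), so its underside is at 8 mm and its top at 18 mm. Origin: centre of its base, on the counter. Starts before the rack's mouth, its x roughly into the rack, up to 17 degrees askew and 50 mm off the rack's centre line.
- rack: Low steel cooling rack, fixed: two side plates along its x, 122 mm long, 30 high, 174 apart inside, bridged by 7 wires across (6 mm thick, underside at 23 mm). Origin: on the counter, mid-way between and along the plates. x points into the rack, away from the robot. Open mouth at x = -61 mm; plate ends flare outwards to x = -86, y = +-98 mm (inside).
- rack_stop (a point): Middle of the face of the rear stop, a fixed bar 20 mm high, at x = +55 mm on the rack's centre line, 10 mm up. When home the board's leading (+x) edge lies along it, the board's origin is at x = -10, y = 0 (+-12) mm in the rack's frame, and its near edge still sticks out 15 mm before the first wire.
- cake0: Square white moulded cake, firm, 42 mm square by 22 mm high, lying loose on the rack's wires towards its rear; origin at the centre of its underside. Leave alone.
- cake1: A second, equal cake on the rack's wires, to the other side. Leave alone.
- mould: Wooden cake mould, an open grid of cells, 100 x 140 mm and 32 mm high, loose on the counter to one side of the work; origin at the centre of its underside. Leave alone.
- tin: Round open steel tin, 70 mm across and 55 mm high, loose on the counter to the other side of the work; origin at the centre of its underside. Leave alone.
Not all that is in view belongs to the job. Leave any white or yellow look-alike of the board alone. Of the things that look like the rack, take the one that is farthest from the robot's base at the start.

How it is judged:
On the way:
1. the board's leading edge has entered under the rack between the side plates (x of board in the frame of rack above -0.115 m and y of board in the frame of rack between -0.018 and 0.018 m), for 0.1 s.
At the end, for the whole second after the job is handed in: The board lies flat and at rest under the rack, within 7 mm of full contact with the rear stop, between the side plates (within 16 mm of the centre line) and square to the rack within 0.08 rad (x of board in the frame of rack above -0.017 m and y of board in the frame of rack between -0.016 and 0.016 m and angle between the x axis of board and the x axis of rack, either way round below 0.08 rad and height (world z) of board below 0.004 m and angle between board's own z axis and vertical below 0.04 rad and linear speed of board below 0.01 m/s); the robot touches nothing.
It fails at once if the board is lifted off the counter (height (world z) of board above 0.008 m).
It fails at once if the board is tipped by more than about 6 degrees (angle between board's own z axis and vertical above 0.1 rad).
It fails at once if a cake on the rack is disturbed (moved more than 10 mm) (distance of any of cake0, cake1 from where it was at the start of the episode above 0.01 m).
It fails at once if the wooden mould or the steel tin is disturbed (moved more than 15 mm) (distance of any of mould, tin from where it was at the start of the episode above 0.015 m).
It also fails if it takes over 61 s, if anything falls off the work surface, if the arm or the gripper's body presses on something with over 40 N, if the wrist force passes 120 N, or if a joint passes its speed limit or range.

## Robot

A 6-joint arm with a two-finger parallel gripper is mounted at the origin on the work surface. World frame = base frame: x ahead of the robot, y to its left, z up, the work surface at z = 0. Lengths are in m, angles in rad, forces in N, time in s.
With the tool pointing down it reaches from about 0.425 to 0.925 m from the base axis. Payload 12.5 kg.
Tool frame: the origin (TCP) lies at the very end of the fingers, on their centre line; the grasp point (between the pads) lies 19 mm behind it; z points along the fingers, y is the direction in which the jaws open and shut (so a half turn about z gives the same grasp; the last joint's range is limited). The gripper opens to 85 mm and grips with 20 to 120 N. Pads are 22 mm wide; open, the fingers measure 114 mm over their backs; the gripper's body (76 mm by 85 mm) begins 54 mm behind the grasp point. The pads swing forward as they close: fully open they stand 13 mm farther back than shut.
Start: joints at [1.072, 0.491, 1.559, -0, 1.092, -0.106], TCP at [0.239, 0.577, 0.204] pointing down, gripper open.
Joint ranges: [-3.1, 3.1], [-0.84, 2.19], [0.05, 2.79], [-1.13, 4.28], [0.06, 2.93], [-2.69, 2.69]. Speed limits (rad/s): [2.22, 2.22, 2.79, 3.14, 3.14, 3.14].

## Interface

Orientations are given as a unit quaternion [x, y, z, w].
In Python, from workcell import robot gives the robot as it stands.
- The arm moves only by the tool carry_out, never from a script. Its argument "increments" is a list of rows, each a list of 4 numbers: the shift along the tool's x, y, z in m, then the turn about the tool's z in degrees. A call has 1 to 10 rows; each row shifts and turns the commanded pose from where the row before left it, along the tool's axes as they then stand; what a row does not reach is not made up. A row lasts 1/10 s, in which the tool goes at most 50 mm and 8.59 degrees, less where a joint would pass 70% of its speed; a pose out of reach is approached as far as the arm can. A call is refused whole if a number of a shift passes 0.05 or a number of a turn 8.59, either way. A call with a gripper value outside its range is refused whole. "fingers" is the finger opening in m, from 0 to 0.0854, set as the call begins (left out, the last holds). The fingers move at their own pace and stop on an object; the grip force is fixed at half the most. Time passes only in rows, so rows that do not move let the fingers close. It gives the time, the measured TCP pose, the force and the opening at its end, in the units of the state.
- robot.sense(): the state, without advancing time (a new reading comes with each control period).
- robot.get_image(name): name is "scene" or "side" or "wrist"; returns a dict with "image" (384x512x3 uint8, blue, green, red), "K" (3x3 intrinsics, pixels), "R" (3x3) and "t" (3): a world point X has camera coordinates R X + t. Camera axes: x right, y down, z forward; pixel columns grow to the right and rows downward; lengths in m; the calibration is good to about 2 mm. A picture is of the moment at which its call begins. There is no depth.
- robot.close_job(): hands the job in, once; it reports no verdict.
The state is a dict: "time": time; "q": joint angles; "dq": joint speeds; "joint_efforts": joint torques, N m; "eef_pos": TCP position; "ee_rot": TCP orientation; "contact_force": force on the tool from outside, world axes, zero at the start; "ft_torque": the same for the moment, N m; "width": opening from 0.0 (shut) to 1.0 (fully open).
Only numpy, scipy, OpenCV 4.12 (cv2) and the standard library are available. Lean on these libraries where they do the work, as an engineer would, in place of code of your own. Each camera call takes 0.05 s, during which the arm holds its last target. There are 200 camera calls.

## Working session

There is one attempt and no reset: what is moved stays moved. The work goes in short steps, Python scripts to look and compute and a tool call to move; the robot and the scene stay as the last step left them, time stands still between calls to the robot, and variables do not carry over. Pictures are saved under pics/ and viewed, about 8 in all and at most 12, crops included, and the job is handed in when it is done.

Besides the shell and the picture viewer there is one more tool, called after "Emit:" as name([rows], argument=value, ...), one row to a line, values as JSON. carry_out: Moves the arm, as the interface text tells. Its arguments: {"type":"object","properties":{"increments":{"type":"array","items":{"type":"array","items":{"type":"number"}}},"fingers":{"type":"number"}},"required":["increments"]}

```bash
mkdir -p pics; cat > h.py <<'E'
import numpy as np, cv2
from workcell import robot
def snap(n,f):
    d=robot.get_image(n); cv2.imwrite('pics/'+f+'.png',d['image']); np.savez('pics/'+f+'.npz',K=d['K'],R=d['R'],t=d['t']); return d
def w(f,uv,z):
    d=np.load('pics/'+f+'.npz'); c=-d['R'].T@d['t']
    r=d['R'].T@np.linalg.inv(d['K'])@np.array([uv[0],uv[1],1.]); return (c+r*(z-c[2])/r[2])
def px(f,X):
    d=np.load('pics/'+f+'.npz'); p=d['K']@(d['R']@np.array(X,float)+d['t']); return p[:2]/p[2]
E
python3 - <<'E'
from h import *
a=snap('scene','s0')['image'];b=snap('side','d0')['image']
cv2.imwrite('pics/s0b.png',cv2.resize(a,(800,600),interpolation=3))
cv2.imwrite('pics/d0b.png',cv2.resize(b,(800,600),interpolation=3))
s=robot.sense();print(s['time'],s['eef_pos'],s['ee_rot'])
E
```

```text
0.1 [0.23911093 0.5771956  0.20329353] [ 1.95138783e-01  9.80775509e-01 -4.85623127e-04 -1.41440442e-04]
```

View pics/s0b.png

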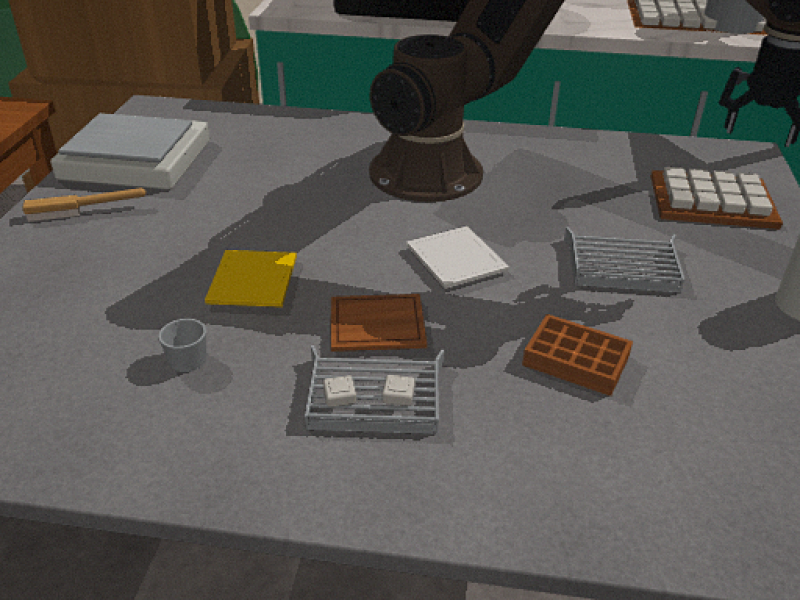

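View pics/d0b.png

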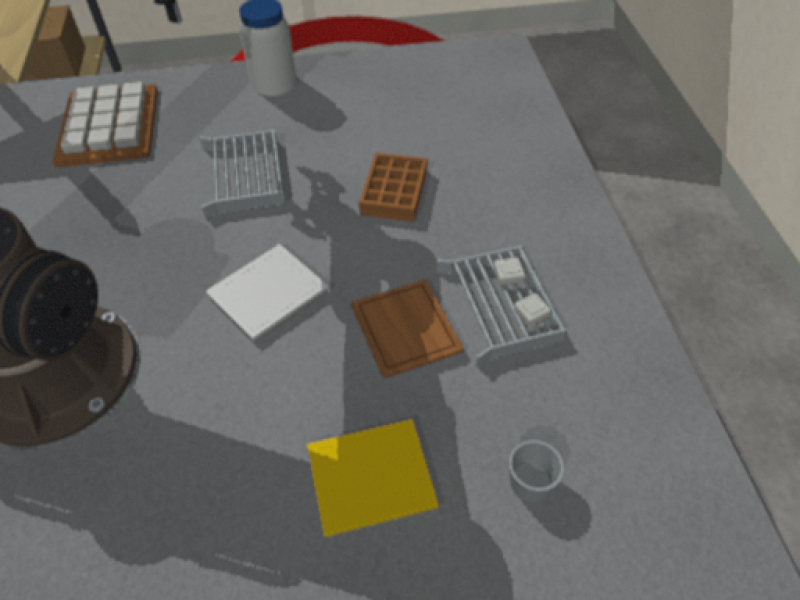

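Both pictures show the candidates. For the board: wooden one at scene (378,321), white (457,257) and yellow (252,278) look-alikes. For the rack: the one with cakes at (373,392), and an empty one nearer the base at (625,262). I choose the wooden board and the rack with cakes, which is the farthest from the base. Next I check both in close crops.

```bash
python3 - <<'E'
import cv2
a=cv2.imread('pics/s0.png')[180:284,180:300]; b=cv2.imread('pics/d0.png')[150:250,215:375]
cv2.imwrite('pics/s0c.png',cv2.resize(a,None,fx=5.5,fy=5.5,interpolation=2))
cv2.imwrite('pics/d0c.png',cv2.resize(b,None,fx=5,fy=5,interpolation=2))
E
```

```text
(no output)
```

View pics/s0c.png

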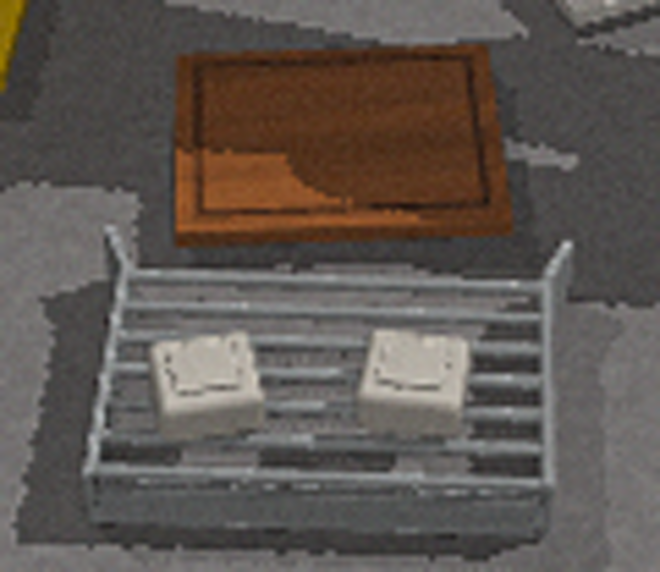

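View pics/d0c.png

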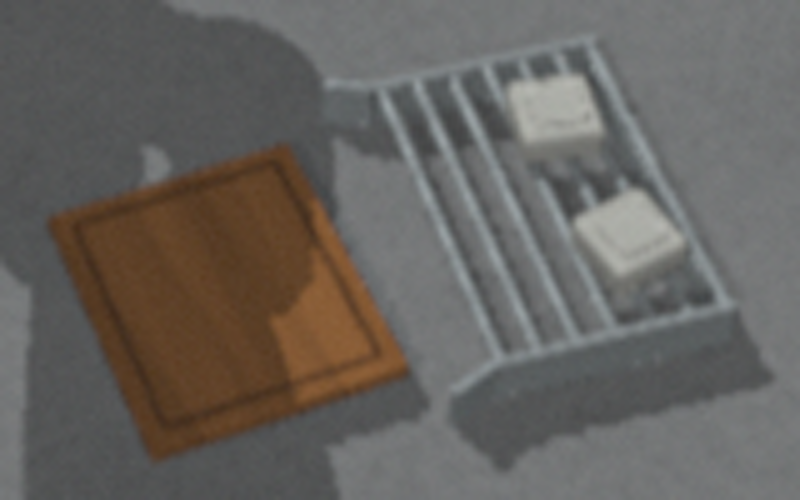

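The crops confirm it. Scene crop: board corners at about (180,54), (487,46), (512,228), (177,235); rack plate tops from (128,272) and (548,285) back to (92,470) and (548,485), with the flare opening toward the board. The side crop agrees. Next I fit the poses.

```bash
cat > fit.py <<'E'
from h import *
from scipy.optimize import least_squares
def fit(obs,x0):  # obs: (file,uv,(lx,ly,lz))
    def f(p):
        c,s=np.cos(p[2]),np.sin(p[2]); r=[]
        for n,uv,l in obs: r+=list(px(n,[p[0]+c*l[0]-s*l[1],p[1]+s*l[0]+c*l[1],l[2]])-uv)
        return r
    o=least_squares(f,x0,loss='soft_l1'); return o.x,np.round(o.fun.reshape(-1,2),1)
E
python3 - <<'E'
from fit import *
S=lambda u,v:np.array([180+u/5.5,180+v/5.5])-.4
D=lambda u,v:np.array([215+u/5,150+v/5])-.4
for n,uv in [('s0',S(345,140)),('d0',D(230,305))]: print(w(n,uv,.018))
# world: +x down in scene, +y right
B=[(-.065,-.075,.018),(-.065,.075,.018),(.065,.075,.018),(.065,-.075,.018)]
ob=[('s0',S(*p),l) for p,l in zip([(180,54),(487,46),(512,230),(177,236)],B)]+[('d0',D(*p),l) for p,l in zip([(155,460),(50,220),(290,147),(410,368)],[B[0],B[1],B[2],B[3]])]
p,r=fit(ob,[.65,-.1,0]);print(p,np.rad2deg(p[2]));print(r.tolist())
R=[(-.061,-.0885,.03),(-.061,.0885,.03),(.061,.0885,.03),(.061,-.0885,.03)]
orr=[('s0',S(*q),l) for q,l in zip([(126,270),(549,280),(549,486),(92,470)],R)]+[('d0',D(*q),l) for q,l in zip([(500,357),(382,88),(595,38),(735,302)],R)]
q,r=fit(orr,[.8,-.1,0]);print(q,np.rad2deg(q[2]));print(r.tolist())
c,s=np.cos(q[2]),np.sin(q[2]);d=p[:2]-q[:2];print('rel',c*d[0]+s*d[1],-s*d[0]+c*d[1],np.rad2deg(p[2]-q[2]))
E
```

```text
[ 0.53934124 -0.01056913  0.018     ]
[ 0.53874314 -0.02385469  0.018     ]
[ 0.53784133 -0.01487801  0.21397544] 12.259889498855058
[[-1.2, 0.4], [0.0, 0.2], [-0.0, -1.1], [-1.0, -0.1], [-0.4, -0.9], [-0.4, -0.6], [-0.0, -0.9], [0.5, 0.0]]
[0.70399344 0.01108164 0.11891324] 6.81322679439457
[[0.5, -0.5], [-0.7, -0.1], [-0.3, 0.7], [0.2, 1.1], [-0.9, 0.5], [-1.5, -0.2], [0.3, -0.1], [0.6, -0.4]]
rel -0.16805845230999503 -0.006065169856463028 5.446662704460487
```

```bash
python3 - <<'E'
from h import *
for u,v in [(208,293),(280,245),(328,290),(260,340)]: print('white',w('d0',np.array([u,v])*.64-.2,.018).round(3))
for u,v in [(438,255),(308,440),(415,420)]: print('flare/yellow',w('d0',np.array([u,v])*.64,.018).round(3))
E
```

```text
white [0.233 0.101 0.018]
white [0.353 0.188 0.018]
white [0.425 0.075 0.018]
white [ 0.314 -0.006  0.018]
flare/yellow [0.615 0.119 0.018]
flare/yellow [ 0.374 -0.187  0.018]
flare/yellow [ 0.524 -0.181  0.018]
```

Emit:
carry_out([
  [0,0,0,-7],
  [0,0,0,-7],
  [0,0,0,-7],
  [0,0,0,-7],
  [0,0,0,-6.8],
  [-0.038,0,0.02,0],
  [-0.038,0,0.02,0],
  [0,-0.046,0.02,0],
  [0,-0.046,0.01,0],
  [0,-0.046,0,0],
], fingers=0.055)

```text
time: 1.1
eef_pos: [0.3424, 0.4566, 0.1317]
ee_rot: [-0.107, 0.994, -0.001, -0.001]
contact_force: [1.3, 0.3, 0.5]
width: 0.643
```

Emit:
carry_out([
  [0,-0.049,0,0],
  [0,-0.049,0,0],
  [0,-0.049,0,0],
  [0,-0.049,0,0],
  [0,-0.049,0,0],
  [0,-0.049,0,0],
  [0,-0.049,0,0],
  [0,-0.049,0,0],
  [0,-0.049,0,0],
  [0,-0.049,0,0],
])

```text
time: 2.1
eef_pos: [0.4472, -0.0219, 0.1339]
ee_rot: [-0.107, 0.994, 0.0, 0.0]
contact_force: [0.9, 0.1, 0.5]
width: 0.642
```

Emit:
carry_out([
  [0,-0.014,0,0],
  [0,0,0,0],
  [0,0,0,0],
])

```text
time: 2.4
eef_pos: [0.4497, -0.0329, 0.1337]
ee_rot: [-0.107, 0.994, 0.0, -0.0]
contact_force: [-0.3, 0.6, 1.0]
width: 0.646
```

```bash
python3 - <<'E'
from h import *
d=snap('wrist','w1')
cv2.imwrite('pics/w1b.png',cv2.resize(d['image'],(800,600),interpolation=3))
s=robot.sense();q=s['ee_rot'];print(s['eef_pos'],np.rad2deg(2*np.arctan2(q[0],q[1])),s['contact_force'],s['width'])
E
```

```text
[ 0.44967613 -0.03243497  0.13371186] -12.336093027216238 [-0.62546877  0.49991753  0.31662416] 0.6433098418403097
```

View pics/w1b.png

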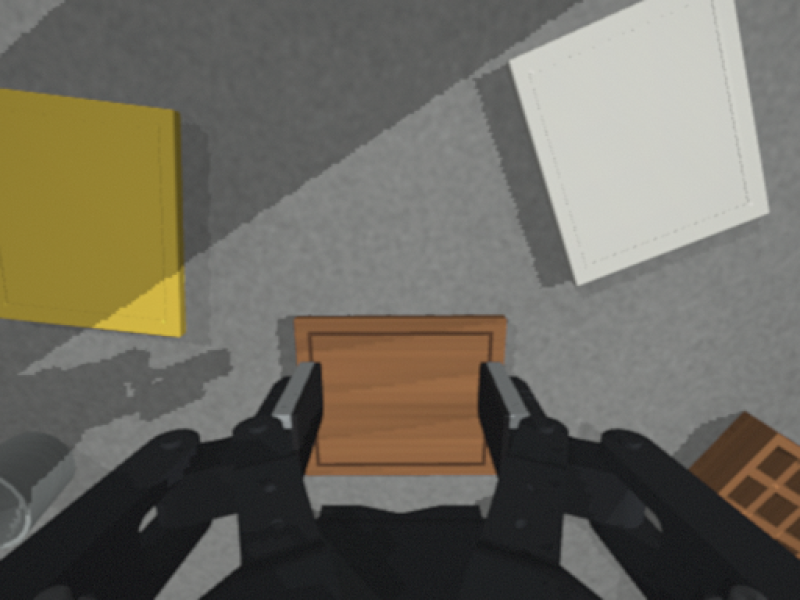

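The wrist view shows the board's near edge at (294,317)–(506,317), parallel to the jaws and centred between them. The mould and tin are well clear. Next I compare this with the fit.

```bash
python3 - <<'E'
from h import *
a,b=[w('w1',np.array(p)*.64-.2,.018) for p in [(294,317),(507,317)]]
print(a,b,(a+b)/2,np.linalg.norm(b-a),np.rad2deg(np.arctan2(-(b-a)[0],(b-a)[1])))
t=np.deg2rad(12.34);print('behind edge mm',((a+b)/2-[.4497,-.0324,0])@[np.cos(t),np.sin(t),0],'lateral',((a+b)/2-[.4497,-.0324,0])@[-np.sin(t),np.cos(t),0])
E
```

```text
[ 0.48906363 -0.09949206  0.018     ] [0.45755558 0.04513205 0.018     ] [ 0.47330961 -0.02718001  0.018     ] 0.14801652034924495 12.290505918455795
behind edge mm 0.02417972108068783 lateral 5.37280363661077e-05
```

Emit:
carry_out([
  [0,0,0.03,0],
  [0,0,0.03,0],
  [0,0,0.03,0],
  [0,0,0.02,0],
  [0,0,0.01,0],
  [0,0,0.005,0],
  [0,0,0.003,0],
  [0,0,0,0],
  [0,0,0,0],
])

```text
time: 3.35
eef_pos: [0.4505, -0.0335, 0.0065]
ee_rot: [-0.107, 0.994, -0.0, 0.001]
contact_force: [0.6, 0.3, -0.1]
width: 0.644
```

Emit:
carry_out([
  [0,0,0.002,0],
  [0,0,0.0015,0],
  [-0.004,0,0,0],
  [-0.004,0,0,0],
  [-0.004,0,0,0],
  [-0.004,0,0,0],
  [-0.004,0,0,0],
  [-0.004,0,0,0],
  [-0.004,0,0,0],
  [0,0,0,0],
])

```text
time: 4.35
eef_pos: [0.4781, -0.0275, 0.0023]
ee_rot: [-0.107, 0.994, -0.0, 0.0]
contact_force: [-0.6, -0.2, -0.9]
width: 0.643
```

```bash
python3 - <<'E'
from h import *
d=snap('side','d1');e=snap('scene','s1')
a=cv2.resize(d['image'][150:250,215:375],None,fx=5,fy=5,interpolation=2)
cv2.imwrite('pics/d1c.png',a)
s=robot.sense();q=s['ee_rot'];print(s['eef_pos'],np.rad2deg(2*np.arctan2(q[0],q[1])),s['contact_force'],s['width'])
E
```

```text
[ 0.47743041 -0.02749051  0.00229542] -12.302169154177651 [-0.18356537  1.03797292 -0.53302284] 0.642372708554744
```

View pics/d1c.png

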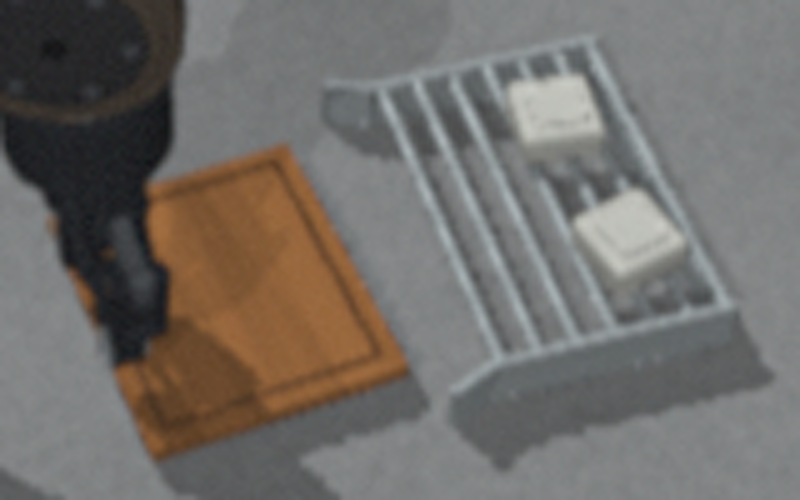

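The side crop shows the board unmoved, with the same corners (290,147), (410,368), (155,460). The -y fingertip is at about (130,362), over or at the near edge. I project the possible tip heights to compare.

```bash
python3 - <<'E'
from h import *
t=np.deg2rad(12.3);ax=np.array([np.cos(t),np.sin(t),0]);ay=np.array([-np.sin(t),np.cos(t),0]);p=np.array([.4775,-.0275,0])
for z in (.002,.008,.014,.02):
  for y in (-.029,-.042):
    print(z,y,[((px('d1',p+x*ax+y*ay+[0,0,z])-[215,150])*5).round().tolist() for x in (-.011,.011)])
a=cv2.resize(cv2.imread('pics/s1.png')[165:255,190:295],None,fx=6.5,fy=6.5,interpolation=2);cv2.imwrite('pics/s1c.png',a)
for z in (.002,.008,.014,.02):
    print(z,[((px('s1',p+x*ax+y*ay+[0,0,z])-[190,165])*6.5).round().tolist() for x in (-.011,.011) for y in(-.029,.029)])
E
```

```text
0.002 -0.029 [[103.0, 399.0], [146.0, 385.0]]
0.002 -0.042 [[112.0, 421.0], [156.0, 406.0]]
0.008 -0.029 [[102.0, 392.0], [146.0, 378.0]]
0.008 -0.042 [[112.0, 414.0], [156.0, 399.0]]
0.014 -0.029 [[102.0, 385.0], [146.0, 371.0]]
0.014 -0.042 [[111.0, 407.0], [155.0, 392.0]]
0.02 -0.029 [[101.0, 378.0], [145.0, 363.0]]
0.02 -0.042 [[110.0, 399.0], [155.0, 385.0]]
0.002 [[253.0, 178.0], [395.0, 174.0], [254.0, 211.0], [398.0, 207.0]]
0.008 [[253.0, 166.0], [395.0, 162.0], [254.0, 199.0], [398.0, 195.0]]
0.014 [[252.0, 155.0], [395.0, 150.0], [254.0, 188.0], [398.0, 183.0]]
0.02 [[252.0, 143.0], [395.0, 139.0], [253.0, 176.0], [398.0, 171.0]]
```

View pics/s1c.png

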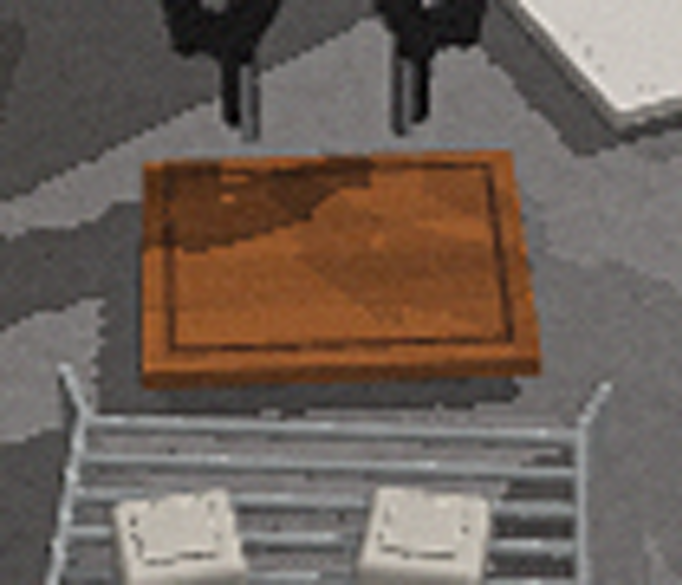

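The scene crop shows the fingertips ending at (251,138) and (402,132), above and behind the board's near edge (row 157). I triangulate the tip height.

```bash
python3 - <<'E'
from h import *
from scipy.optimize import least_squares
t=np.deg2rad(12.3);Rm=np.array([[np.cos(t),np.sin(t),0],[-np.sin(t),np.cos(t),0],[0,0,1]])
for sc,sd in [((232,128),(130,360)),((238,132),(150,348)),((225,122),(115,366)),((232,128),(140,352))]:
    f=lambda X:np.r_[px('s1',X)-np.array(sc)/6.5-[190,165],px('d1',X)-np.array(sd)/5.-[215,150]]
    o=least_squares(f,[.47,-.05,.02]);print(o.x.round(4),o.fun.round(1),'tool rel',(Rm@(o.x-[.4775,-.0275,0.0])).round(4))
E
```

```text
[ 0.4869 -0.0629  0.0375] [ 0.1 -0.1  0.1  0.1] tool rel [ 0.0017 -0.0366  0.0375]
[ 0.4962 -0.0596  0.0417] [-0.3  0.2 -0.2 -0.2] tool rel [ 0.0114 -0.0354  0.0417]
[ 0.4803 -0.0658  0.0365] [ 0.6 -0.5  0.4  0.5] tool rel [-0.0054 -0.038   0.0365]
[ 0.4919 -0.0619  0.0412] [ 0.1 -0.1  0.1  0.1] tool rel [ 0.0067 -0.0366  0.0412]
```

Emit:
carry_out([
  [0.01,0,0,0],
  [0.01,0,0,0],
  [0.008,0,0,0],
  [0,0,0,0],
  [0,0,0.003,0],
  [0,0,0.002,0],
  [0,0,0,0],
])

```text
time: 5.15
eef_pos: [0.4503, -0.0335, -0.003]
ee_rot: [-0.107, 0.994, 0.0, -0.0]
contact_force: [-0.2, 0.2, 0.3]
width: 0.646
```

Emit:
carry_out([
  [0,0,0.002,0],
  [0,0,0.002,0],
  [0,0,0,0],
])

```text
time: 5.45
eef_pos: [0.4501, -0.0335, -0.0069]
ee_rot: [-0.107, 0.994, 0.0, -0.0]
contact_force: [-0.1, -0.6, 0.0]
width: 0.645
```

Emit:
carry_out([
  [0,0,0.002,0],
  [0,0,0.002,0],
  [0,0,0,0],
])

```text
time: 5.75
eef_pos: [0.4501, -0.0335, -0.0109]
ee_rot: [-0.107, 0.994, 0.0, -0.0]
contact_force: [-0.1, 0.3, -0.5]
width: 0.643
```

Emit:
carry_out([
  [0,0,0.002,0],
  [0,0,0,0],
])

```text
time: 5.95
eef_pos: [0.4501, -0.0335, -0.0128]
ee_rot: [-0.107, 0.994, 0.0, -0.0]
contact_force: [0.6, 0.5, -0.3]
width: 0.641
```

```bash
python3 - <<'E'
from h import *
d=snap('side','d2');e=snap('scene','s2')
a=cv2.resize(e['image'][165:225,190:295],(680,390),interpolation=2)
b=cv2.resize(d['image'][170:250,200:300],(260,208),interpolation=2)
c=np.zeros((598,680,3),np.uint8);c[:390]=a;c[390:,:260]=b
b=cv2.resize(d['image'][200:240,215:255],(208,208),interpolation=2);c[390:,300:508]=b
cv2.imwrite('pics/c2.png',c);print(robot.sense()['contact_force'])
E
```

```text
[ 0.10400112 -0.53718141 -0.15403821]
```

View pics/c2.png

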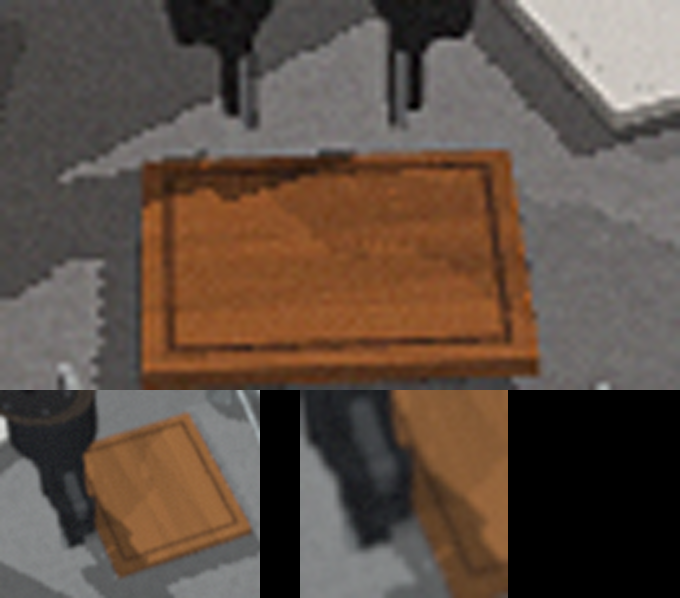

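The tips are now at scene crop rows 127 (left pad) and 127 (right pad), still without contact. I estimate the tip height from this.

```bash
python3 - <<'E'
from h import *
t=np.deg2rad(12.3);ax=np.array([np.cos(t),np.sin(t),0]);ay=np.array([-np.sin(t),np.cos(t),0]);p=np.array([.4501,-.0335,0])
for z in (.0,.008,.016,.024):
  print(z,[((px('s2',p+x*ax+y*ay+[0,0,z])-[190,165])*6.5).round().tolist() for x in (-.011,.011) for y in(-.029,.029)],
   [((px('d2',p+x*ax+y*ay+[0,0,z])-[215,200])*5.2+[300,390]).round().tolist() for x in (-.011,.011) for y in(-.036,)])
E
```

```text
0.0 [[252.0, 141.0], [391.0, 137.0], [253.0, 173.0], [394.0, 169.0]] [[354.0, 579.0], [400.0, 564.0]]
0.008 [[251.0, 125.0], [391.0, 121.0], [252.0, 157.0], [394.0, 153.0]] [[353.0, 569.0], [399.0, 554.0]]
0.016 [[251.0, 110.0], [391.0, 106.0], [252.0, 142.0], [394.0, 138.0]] [[352.0, 559.0], [398.0, 544.0]]
0.024 [[250.0, 94.0], [391.0, 90.0], [252.0, 126.0], [394.0, 122.0]] [[350.0, 549.0], [397.0, 534.0]]
```

The tips stand about 36 mm above the reported TCP at this opening, in both views. I go on lowering behind the board in small steps, watching the force.

Emit:
carry_out([
  [0,0,0.003,0],
  [0,0,0.003,0],
  [0,0,0,0],
])

```text
time: 6.35
eef_pos: [0.45, -0.0335, -0.019]
ee_rot: [-0.107, 0.994, 0.0, -0.0]
contact_force: [0.4, -0.1, -0.6]
width: 0.648
```

Emit:
carry_out([
  [0,0,0.002,0],
  [0,0,0.002,0],
  [0,0,0,0],
])

```text
time: 6.65
eef_pos: [0.4501, -0.0335, -0.0229]
ee_rot: [-0.107, 0.994, 0.0, -0.0]
contact_force: [-1.2, 0.1, -0.2]
width: 0.645
```

Emit:
carry_out([
  [0,0,0.002,0],
  [0,0,0.001,0],
  [0,0,0,0],
])

```text
time: 6.95
eef_pos: [0.4501, -0.0335, -0.0258]
ee_rot: [-0.107, 0.994, 0.0, -0.0]
contact_force: [-0.3, -0.4, 0.1]
width: 0.638
```

```bash
python3 - <<'E'
from h import *
d=snap('side','d3');e=snap('scene','s3')
a=cv2.resize(e['image'][165:225,190:295],(680,390),interpolation=2)
c=np.zeros((598,680,3),np.uint8);c[:390]=a
c[390:,300:508]=cv2.resize(d['image'][200:240,215:255],(208,208),interpolation=2)
cv2.imwrite('pics/c3.png',c);print(robot.sense()['contact_force'],robot.sense()['eef_pos'])
E
```

```text
[0.869303   0.70660497 0.25414835] [ 0.45013674 -0.03350463 -0.02565544]
```

View pics/c3.png

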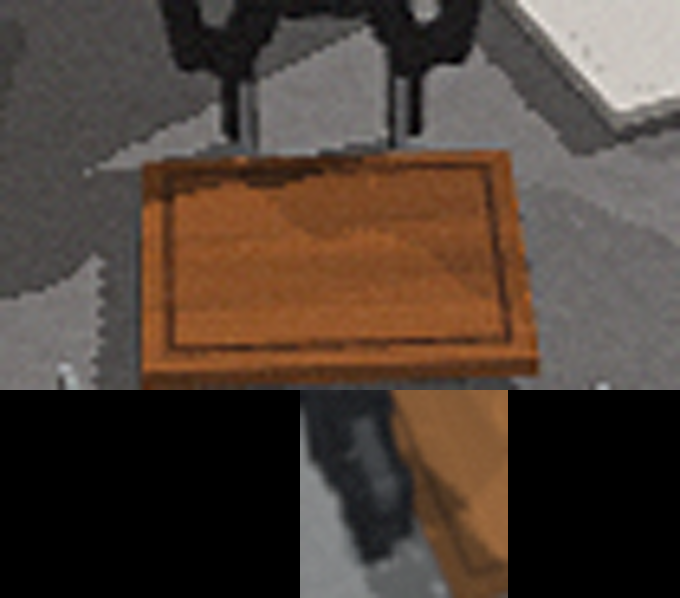

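The pads now reach row 151, so their ends are at about z = 10 mm, just behind the board's near edge. I lower 4 mm more, then push along the board's axis.

Emit:
carry_out([
  [0,0,0.002,0],
  [0,0,0.002,0],
  [0,0,0,0],
])

```text
time: 7.35
eef_pos: [0.45, -0.0335, -0.0299]
ee_rot: [-0.107, 0.994, 0.0, -0.0]
contact_force: [-0.7, 0.4, 0.2]
width: 0.644
```

Emit:
carry_out([
  [-0.004,0,0,0],
  [-0.004,0,0,0],
  [-0.004,0,0,0],
  [-0.004,0,0,0],
  [-0.004,0,0,0],
  [-0.004,0,0,0],
  [-0.004,0,0,0],
  [-0.004,0,0,0],
  [0,0,0,0],
])

```text
time: 8.25
eef_pos: [0.4821, -0.0267, -0.0297]
ee_rot: [-0.107, 0.994, -0.0, 0.0]
contact_force: [0.9, 0.9, -0.7]
width: 0.643
```

```bash
python3 - <<'E'
from h import *
d=snap('side','d4');e=snap('scene','s4')
c=cv2.resize(d['image'][150:250,215:375],None,fx=5,fy=5,interpolation=2)
cv2.imwrite('pics/d4c.png',c);s=robot.sense();q=s['ee_rot'];print(s['eef_pos'],np.rad2deg(2*np.arctan2(q[0],q[1])),s['contact_force'])
E
```

```text
[ 0.48154047 -0.02666471 -0.02967422] -12.300898649158965 [-0.83809344  0.15659227 -0.6665196 ]
```

View pics/d4c.png

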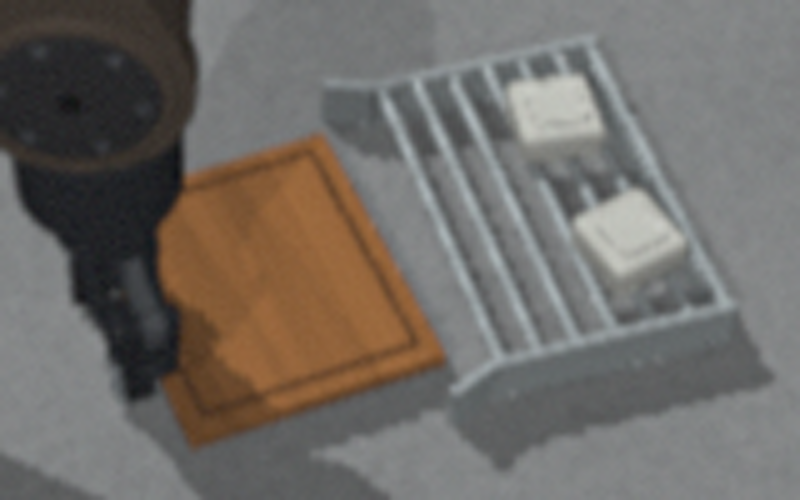

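The board is moving with the pads. Its corners are now at (322,133), (445,360), (195,445), level and flat. I refit.

```bash
cat > rel.py <<'E'
from fit import *
q=[.70399,.01108,.11891]
B={'nm':(-.065,-.075,.018),'np':(-.065,.075,.018),'fp':(.065,.075,.018),'fm':(.065,-.075,.018)}
def rel(ob,x0=[.6,0,.15]):
    p,r=fit(ob,x0);c,s=np.cos(q[2]),np.sin(q[2]);d=p[:2]-q[:2]
    print('board',p.round(4),'rel',(c*d[0]+s*d[1]).round(4),(-s*d[0]+c*d[1]).round(4),np.rad2deg(p[2]-q[2]).round(2),'res',r.tolist());return p
E
python3 - <<'E'
from rel import *
D=lambda u,v:np.array([215+u/5,150+v/5])-.4
p=rel([('d4',D(322,133),B['fp']),('d4',D(445,360),B['fm']),('d4',D(195,445),B['nm'])])
c,s=np.cos(p[2]),np.sin(p[2]);d=np.array([.4815,-.0267])-p[:2];print('tcp in board',c*d[0]+s*d[1],-s*d[0]+c*d[1])
E
```

```text
board [ 0.5555 -0.0124  0.2202] rel -0.1502 -0.0057 5.81 res [[-0.0, 0.3], [0.7, -0.5], [-0.7, 0.1]]
tcp in board -0.07539301946273301 0.002183638905573238
```

Pose is now 150 mm before the rack origin, -6 mm lateral, +5.5°. I push 30 mm straight on, then 50 mm while turning square.

Emit:
carry_out([
  [-0.005,0,0,0],
  [-0.005,0,0,0],
  [-0.005,0,0,0],
  [-0.005,0,0,0],
  [-0.005,0,0,0],
  [-0.005,0,0,0],
])

```text
time: 8.95
eef_pos: [0.5111, -0.0202, -0.0296]
ee_rot: [-0.107, 0.994, 0.0, -0.0]
contact_force: [-0.8, -0.2, 0.5]
width: 0.642
```

Emit:
carry_out([
  [-0.005,0.0005,0,0.55],
  [-0.005,0.0006,0,0.55],
  [-0.005,0.0005,0,0.55],
  [-0.005,0.0006,0,0.55],
  [-0.005,0.0005,0,0.55],
  [-0.005,0.0006,0,0.55],
  [-0.005,0.0005,0,0.55],
  [-0.005,0.0006,0,0.55],
  [-0.005,0.0005,0,0.55],
  [-0.005,0.0006,0,0.55],
])

```text
time: 9.95
eef_pos: [0.5595, -0.0063, -0.0297]
ee_rot: [-0.059, 0.998, 0.0, 0.0]
contact_force: [-0.7, -0.8, 0.4]
width: 0.644
```

Emit:
carry_out([
  [0,0,0,0],
])

```text
time: 10.05
eef_pos: [0.5599, -0.0063, -0.0296]
ee_rot: [-0.059, 0.998, -0.0, 0.0]
contact_force: [0.1, 0.5, -0.1]
width: 0.65
```

```bash
python3 - <<'E'
from h import *
d=snap('side','d5');e=snap('scene','s5')
c=cv2.resize(d['image'][150:250,215:375],None,fx=4,fy=4,interpolation=2)
cc=np.zeros((600,640,3),np.uint8);cc[:400]=c;cc[400:,:440]=cv2.resize(e['image'][195:255,185:317],(440,200),interpolation=2)
cv2.imwrite('pics/c5.png',cc);s=robot.sense();q=s['ee_rot'];print(s['eef_pos'],np.rad2deg(2*np.arctan2(q[0],q[1])),s['contact_force'])
a=np.deg2rad(6.813);dd=s['eef_pos'][:2]-np.array([.70399,.01108]);print('tcp rel',np.cos(a)*dd[0]+np.sin(a)*dd[1],-np.sin(a)*dd[0]+np.cos(a)*dd[1])
E
```

```text
[ 0.55913272 -0.00636595 -0.02970488] -6.797147040239784 [ 0.71811731 -0.2415475  -0.04226345]
tcp rel -0.14590398913176858 -0.00013844395246077543
```

View pics/c5.png

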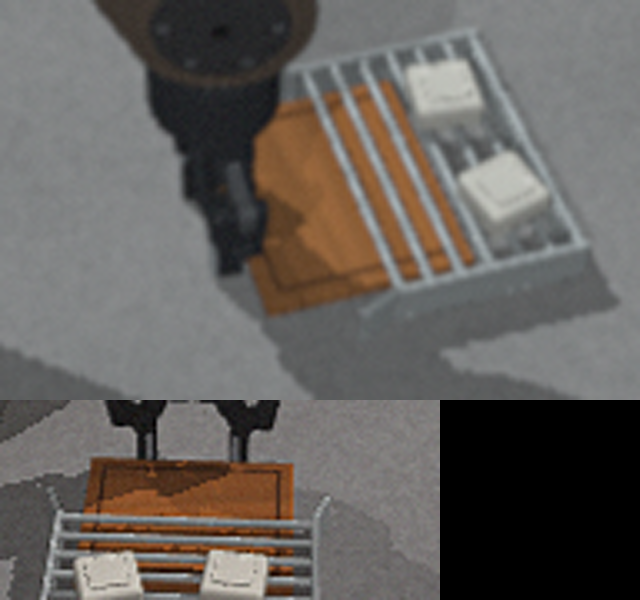

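The board is under the rack with its sides parallel to the plates. In the side crop, near corner (268,316), far corners about (390,80) and (474,262). In the scene crop, near edge (92,458)–(293,463). I check lateral offset and angle.

```bash
python3 - <<'E'
from rel import *
D=lambda u,v:np.array([215+u/4,150+v/4])-.4
S=lambda u,v:np.array([185+u/3.333,195+(v-400)/3.333])-.4
rel([('d5',D(268,316),B['nm']),('d5',D(390,80),B['fp']),('d5',D(474,262),B['fm']),('s5',S(92,458),B['nm']),('s5',S(293,463),B['np'])])
rel([('s5',S(92,458),B['nm']),('s5',S(293,463),B['np'])])
E
```

```text
board [0.6343 0.0013 0.114 ] rel -0.0703 -0.0014 -0.28 res [[-0.3, -0.9], [-0.3, 0.2], [0.3, 0.0], [-0.4, -0.1], [-0.1, 0.3]]
board [0.6336 0.0026 0.1243] rel -0.0709 -0.0 0.31 res [[-0.2, -0.0], [0.2, -0.0]]
```

Emit:
carry_out([
  [-0.006,0,0,0],
  [-0.006,0,0,0],
  [-0.006,0,0,0],
  [-0.006,0,0,0],
  [-0.006,0,0,0],
  [-0.006,0,0,0],
  [-0.006,0,0,0],
  [-0.006,0,0,0],
  [-0.005,0,0,0],
  [0,0,0,0],
])

```text
time: 11.15
eef_pos: [0.6125, -0.0, -0.0296]
ee_rot: [-0.059, 0.998, -0.0, 0.0]
contact_force: [0.7, -0.1, -0.0]
width: 0.643
```

Emit:
carry_out([
  [-0.002,0,0,0],
  [-0.002,0,0,0],
  [-0.001,0,0,0],
  [0,0,0,0],
])

```text
time: 11.55
eef_pos: [0.6168, 0.0005, -0.0296]
ee_rot: [-0.059, 0.998, 0.0, 0.0]
contact_force: [0.4, 0.5, -1.3]
width: 0.641
```

Emit:
carry_out([
  [-0.001,0,0,0],
  [0,0,0,0],
])

```text
time: 11.75
eef_pos: [0.6177, 0.0006, -0.0296]
ee_rot: [-0.059, 0.998, 0.0, 0.0]
contact_force: [0.3, 0.7, -0.3]
width: 0.644
```

Emit:
carry_out([
  [-0.001,0,0,0],
  [0,0,0,0],
])

```text
time: 11.95
eef_pos: [0.6188, 0.0007, -0.0296]
ee_rot: [-0.059, 0.998, 0.0, 0.0]
contact_force: [0.6, -0.3, -0.5]
width: 0.644
```

Emit:
carry_out([
  [-0.001,0,0,0],
  [0,0,0,0],
])

```text
time: 12.15
eef_pos: [0.6188, 0.0009, -0.0297]
ee_rot: [-0.059, 0.998, 0.0, -0.001]
contact_force: [-4.9, -0.8, 2.9]
width: 0.641
```

Emit:
carry_out([
  [-0.001,0,0,0],
  [0,0,0,0],
])

```text
time: 12.35
eef_pos: [0.6188, 0.001, -0.0297]
ee_rot: [-0.059, 0.998, 0.0, -0.002]
contact_force: [-8.6, -1.5, 5.9]
width: 0.644
```

The force rises and the TCP stalls at -86 mm in the rack frame, exactly the expected home position. I back away straight, then lift and look.

Emit:
carry_out([
  [0.002,0,0,0],
  [0.005,0,0,0],
  [0.015,0,0,0],
  [0.02,0,0,0],
  [0,0,-0.03,0],
  [0,0,-0.04,0],
  [0,0,-0.04,0],
  [0,0,-0.04,0],
  [0,0,0,0],
  [0,0,0,0],
])

```text
time: 13.35
eef_pos: [0.5791, -0.004, 0.121]
ee_rot: [-0.059, 0.998, -0.0, 0.001]
contact_force: [-1.0, -0.3, -1.1]
width: 0.646
```

```bash
python3 - <<'E'
from h import *
d=snap('side','d6');e=snap('scene','s6')
c=cv2.resize(d['image'][140:240,255:375],(600,500),interpolation=2)[:340]
cc=np.zeros((600,660,3),np.uint8);cc[:340,:600]=c;cc[340:]=cv2.resize(e['image'][215:267,185:317],(660,260),interpolation=2)
cv2.imwrite('pics/c6.png',cc);s=robot.sense();print(s['eef_pos'],s['contact_force'])
E
```

```text
[ 0.57828903 -0.00394978  0.11926521] [ 1.13780073 -1.38347803 -0.6648037 ]
```

View pics/c6.png

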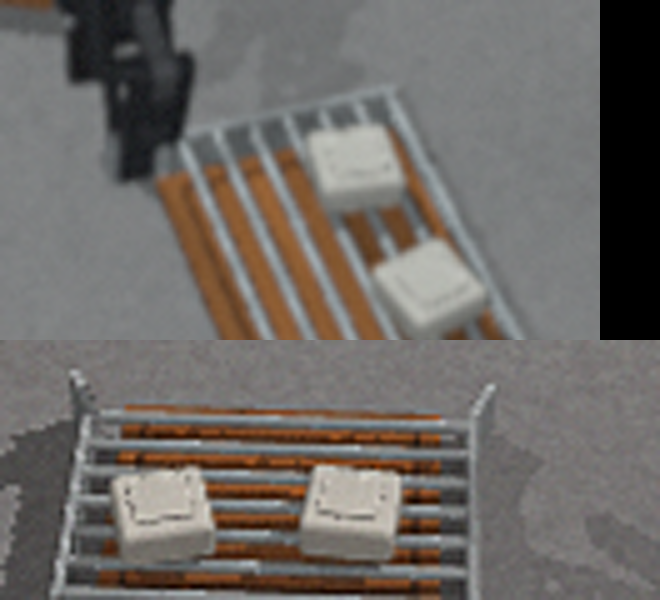

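The board lies fully under the wires, with its near edge parallel to the first wire, at scene crop (125,406)–(440,416). The cakes are unmoved and the gripper is clear. I run a last numeric check and hand in.

```bash
python3 - <<'E'
from rel import *
S=lambda u,v:np.array([185+u/5,215+(v-340)/5])-.4
D=lambda u,v:np.array([255+u/5,140+v/5])-.4
rel([('s6',S(124,406),B['nm']),('s6',S(440,415),B['np']),('d6',D(157,180),B['np'])],[.69,.01,.12])
a,b=[cv2.imread(f'pics/{n}.png').astype(int) for n in('s0','s6')]
for n,(u0,v0,u1,v1) in {'mould':(330,200,405,252),'tin':(98,200,138,240)}.items(): print(n,abs(a-b)[v0:v1,u0:u1].mean())
robot.close_job()
E
```

```text
board [0.6931 0.0084 0.1115] rel -0.0111 -0.0013 -0.42 res [[-0.0, -0.0], [-0.2, 0.3], [-0.3, -0.2]]
mould 10.18034188034188
tin 10.657291666666667
the job is handed in; nothing more can be done
```

The wooden catch board is home under the rack with cakes, and I have handed the job in (clock about 13.4 s); the hand-in returned no verdict. I pushed it with both fingertips partly open. It went straight first, then turned about 5.5° square to the rack, then straight in until the stop pushed back with about 9 N. I then backed the arm off and raised it clear.

**Last checks:**
- **Board position:** the final camera fit puts the board at x = -11 mm, y = -1 mm and -0.4° in the rack's frame, with residuals of 0.3 px or less. That is inside all the limits.
- **Cakes:** they looked unmoved in the last picture, but I did not measure them.
- **Mould and tin:** I never went near either one. The before/after image difference was about 10 grey levels for both, so it settles nothing. I put that down to noise and shadows but did not view them again.

**What disagreed:** at this finger opening the fingertips stood about 36 mm above the reported TCP, where I had expected at most 13 mm. My first push therefore passed over the board without touching it. I found the real tip height by triangulating from the scene and side cameras, and lowered the tool before pushing again.

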